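Demagnetise a bearing and lift it off with tongs

ROBOT

A 6-joint arm with a two-finger parallel gripper is mounted at the origin on the work surface. World frame = base frame: x ahead of the robot, y to its left, z up, the work surface at z = 0. Lengths are in m, angles in rad, forces in N, time in s.
With the tool pointing down it reaches from about 0.25 to 0.775 m from the base axis. Payload 4 kg.
Tool frame: the origin (TCP) lies at the very end of the fingers, on their centre line; the grasp point (between the pads) lies 19 mm behind it; z points along the fingers, y is the direction in which the jaws open and shut (so a half turn about z gives the same grasp; the last joint's range is limited). The gripper opens to 94 mm and grips with 3 to 60 N. Pads are 16 mm wide; open, the fingers measure 119 mm over their backs; the gripper's body (75 mm by 177 mm) begins 78 mm behind the grasp point.
Start: joints at [-1.425, 0.087, 1.371, -0, 1.684, -0.103], TCP at [0.135, -0.533, 0.206] pointing down, gripper open.
Joint ranges: [-3.1, 3.1], [-0.76, 2.03], [0.27, 2.55], [-1.08, 4.22], [0.17, 2.65], [-2.57, 2.57]. Speed limits (rad/s): [2.79, 2.79, 3.14, 3.14, 3.14, 3.14].

INTERFACE

Orientations are given as [roll, pitch, yaw] about the fixed x, y, z axes, in that order (R = Rz(yaw) Ry(pitch) Rx(roll)).
In Python, from bench import robot, cams, models gives the robot as it stands.
- The arm moves only by the tool step_arm, never from a script. Its argument "series" is a list of rows, each a list of 5 numbers: the gripper command: -1 is shut, 1 is fully open, values between are in proportion, then the shift along the tool's x, y, z in mm, then the turn about the tool's z in degrees. A call has 1 to 20 rows; each row is the pose to reach, as a shift and turn from the pose commanded when the call began, along the tool's axes at that moment; what a row does not reach only later rows make up. A row lasts 1/8 s, in which the tool goes at most 62.5 mm and 10.7 degrees, less where a joint would pass 70% of its speed; a pose out of reach is approached as far as the arm can. A call with a gripper value outside its range is refused whole. The fingers move at their own pace and stop on an object; the grip force is fixed at half the most. Time passes only in rows, so rows that repeat a pose let the fingers close. It gives the time, the measured TCP pose, the force and the opening at its end, in the units of the state.
- robot.get_obs(): the state, without advancing time (a new reading comes with each control period).
- cams.snapshot(name): name is "side" or "top"; returns a dict with "pixels" (384x512x3 uint8, red, green, blue), "fov_y" (degrees; the focal length in pixels is half the picture's height over the tangent of half this angle, whatever the lens; pixels are square), "cx", "cy" (the principal point, pixels), "R" (3x3) and "t" (3): a world point X has camera coordinates R X + t. Camera axes: x right, y down, z forward; pixel columns grow to the right and rows downward; lengths in m; the calibration is good to about 2 mm. A picture is of the moment at which its call begins. There is no depth.
- robot.close_job(): hands the job in, once; it reports no verdict.
Trained networks look in a picture, given as the dict that the camera call returned (one of the last four; its "shot" number tells which), for a name from the list of things; names that differ only in an ending like _2 or _b are one class to them, and where a whole thing is asked for, a point or a joint stands for the part that bears it (a point fixed in the world has none). Each returns a list of dicts, best first, with "p" (0 to 1); they miss things now and then, are a little off and sometimes report something else, mostly with a low value. They report only what shows in the picture. A call takes as long as a camera call. They do not tell look-alikes from the thing itself.
- models.find_in(picture, label): "position" ([x, y, z] in m, in world coordinates, good to about 4 mm: the middle of the surface that is visible of it).
- models.pinpoint(picture, label): "position" ([x, y, z] in m, in world coordinates, good to about 4 mm: a listed point, or the origin of a listed thing).
The state is a dict: "time": time; "joint_positions": joint angles; "qvel": joint speeds; "joint_torque": joint torques, N m; "tool_pos": TCP position; "ee_rot": TCP orientation; "wrist_force": force on the tool from outside, world axes, zero at the start; "wrist_torque": the same for the moment, N m; "width": finger opening in m.
Only numpy, scipy, OpenCV 4.12 (cv2) and the standard library are available. Lean on these libraries where they do the work, as an engineer would, in place of code of your own. Each camera call takes 0.05 s, during which the arm holds its last target. There are 200 camera calls.

TASK

Run the small bearing through the bench demagnetiser: with the bearing lying on the plate, twist the spring-return switch clockwise to its stop and let it go so that it springs back. Then take the sprung tongs from the bench, close their tips on the bearing and finish while holding it up in the tongs, steady, about 10 cm or more above the plate; the program ends still holding. Keep the gripper itself off the clean bearing, and leave everything else on the bench where it is.

Things in the scene. Friction and masses are not known exactly. Their poses are not given: they have to be found in the camera images.
- demag: Bench demagnetiser, fixed: a low grey box 130 (x) x 230 (y) x 36 mm high, origin at the centre of its underside. A 100 x 100 mm steel plate, top 40 mm above the bench, lies on its -y half, a black switch knob stands on its +y half. It stands left or right on the bench, turned up to 0.3 rad.
- plate (a point): Centre of the top of the demagnetiser's steel plate, 10 mm in +x and 55 mm in -y of the box's origin (box axes), 40 mm above the bench.
- switch (a joint): The switch's angle: 0 at rest, grows clockwise seen from above to the stop at 1.2 rad. A spring (0.06 N m at rest to 0.2 N m at the stop) turns it back to 0 when let go.
- switch_grip (a point): On the switch's vertical axis, at the height to grip, 58 mm above the bench. The switch is a black bar grip 46 long x 14 wide, top 71 mm above the bench, on a round 42 mm skirt whose top is 12 mm below this point; the box's top is 22 mm below. x axis along the bar (the box's x axis at rest), turning with it.
- bearing: Small steel ball bearing, 32 mm across and 20 mm tall, lying flat on the plate within about 1 cm of its centre; about 80 g. Origin at the centre of its underside, z up.
- tongs: Sprung steel tongs, 215 mm long, 120 g, lying with the two blades on edge, opening level. Origin on the underside, midway between the black rubber sleeves to grip; x towards the tips, y across. Hinge block (30 wide, 29 tall) 90 mm in -x. One sleeve per blade, 64 mm long, 32 tall from the underside; open, about 60 mm over their outer faces. Squeezing them closes the tips.
- tongs_grip (a point): The middle between the two sleeves, 16 mm above the tongs' underside.
- tongs_tips (a point): Middle between the two shallow V-shaped jaws (each 36 mm long, 24 tall from the underside), where an item is held: 100 mm in +x of the tongs' origin, 12 mm above the underside. Jaws 68 (ends) to 76 mm (middle) apart when open; they close on a 32 mm round at about 0.11 rad.
- tongs_left (a joint): Closing angle of each blade (both move alike): 0 open, 0.15 shut. Per 0.01 rad the sleeves come 1.8 mm and the jaws 3.8 mm closer. Sleeves parallel at 0.07. Springs push out at each sleeve with 5.5 N when open, 8.5 N at 0.11 rad: enough to carry the tongs in a gripper that has closed them a little (0.03 rad).
- driver: Bystander, to be left where it is: screwdriver, 190 mm long, under 35 mm thick, lying along x between the demagnetiser and the tongs.
- big_bearing: Bystander, to be left where it is: large flat ball bearing, 62 mm across and 16 mm tall. Origin at the centre of its underside.
- carton: Bystander, to be left where it is: brown carton 70 x 100 x 60 mm. Origin at the centre of its underside.
- tape: Bystander, to be left where it is: roll of tape, 100 mm across and 48 mm tall. Origin at the centre of its underside.
- can: Bystander, to be left where it is: tin can, 66 mm across and 150 mm tall. Origin at the centre of its underside.
- cup: Bystander, to be left where it is: open plastic cup, 70 mm across and 80 mm tall. Origin at the centre of its underside.
- spool: Bystander, to be left where it is: black spool, 60 mm across and 47 mm tall. Origin at the centre of its underside.
Things that resemble listed ones, but are neither listed nor needed, are in the scene too. There is more than one size of the tongs; the one meant has the size given above.

How it is judged:
By the outcome, as a careful person would: the job done as asked, in the order asked, and still so for the second after the job is handed in, while the arm keeps its last pose, push and grip.
It also fails if it takes over 54 s, if anything falls off the work surface, if the arm or the gripper's body presses on something with over 40 N, if the wrist force passes 120 N, or if a joint passes its speed limit or range.

## Working session

There is one attempt and no reset: what is moved stays moved. The work goes in short steps, Python scripts to look and compute and a tool call to move; the robot and the scene stay as the last step left them, time stands still between calls to the robot, and variables do not carry over. Pictures are saved under pics/ and viewed, about 8 in all and at most 12, crops included, and the job is handed in when it is done.

Besides the shell and the picture viewer there is one more tool, called after "Emit:" as name([rows], argument=value, ...), one row to a line, values as JSON. step_arm: Moves the arm, as the interface text tells. Its arguments: {"type":"object","properties":{"series":{"type":"array","items":{"type":"array","items":{"type":"number"}}}},"required":["series"]}

```bash
mkdir -p pics; cat > h.py <<'E'
import numpy as np, cv2
from bench import robot, cams, models
def K(s):
    f=s["pixels"].shape[0]/2/np.tan(np.radians(s["fov_y"])/2); return f,s["cx"],s["cy"]
def proj(s,X):
    f,cx,cy=K(s); c=np.array(s["R"])@np.array(X)+np.array(s["t"]); return [f*c[0]/c[2]+cx,f*c[1]/c[2]+cy]
def back(s,u,v,z):
    f,cx,cy=K(s); R=np.array(s["R"]); d=R.T@np.array([(u-cx)/f,(v-cy)/f,1]); o=-R.T@np.array(s["t"]); return o+d*(z-o[2])/d[2]
def save(s,name,crop=None,scale=1.5):
    im=s["pixels"][:,:,::-1]
    if crop: im=im[crop[1]:crop[3],crop[0]:crop[2]]
    cv2.imwrite("pics/"+name,cv2.resize(np.ascontiguousarray(im),None,fx=scale,fy=scale,interpolation=cv2.INTER_CUBIC))
E
python3 - <<'E'
from h import *
for c in ("top","side"):
    s=cams.snapshot(c); save(s,c+"0.png")
    print(c,K(s),-np.array(s["R"]).T@s["t"])
    for l in ["demag","plate","switch_grip","bearing","tongs","tongs_grip","tongs_tips","driver","big_bearing"]:
        for d in models.pinpoint(s,l)[:3]: print(l,round(d["p"],2),np.round(d["position"],3),np.round(proj(s,d["position"])))
print(robot.get_obs())
E
```

```text
top (np.float64(381.11684725675667), 260.1389193709998, 189.5552633822394) [ 0.26296342 -0.01423125  1.41595306]
demag 0.97 [ 0.596 -0.204 -0.   ] [312. 173.]
plate 0.67 [ 0.592 -0.263  0.045] [329. 171.]
switch_grip 0.68 [ 0.607 -0.142  0.062] [297. 165.]
bearing 0.5 [ 0.597 -0.252  0.04 ] [326. 170.]
tongs 0.77 [ 0.208  0.419 -0.001] [140. 273.]
tongs 0.64 [ 0.594 -0.261  0.045] [329. 171.]
tongs 0.57 [0.544 0.186 0.002] [209. 183.]
tongs_grip 0.68 [0.54  0.186 0.016] [208. 184.]
tongs_grip 0.47 [0.325 0.206 0.01 ] [200. 242.]
tongs_tips 0.58 [0.272 0.456 0.008] [131. 255.]
tongs_tips 0.5 [0.639 0.208 0.019] [203. 158.]
tongs_tips 0.48 [0.342 0.14  0.008] [218. 237.]
driver 0.51 [ 0.525  0.003 -0.   ] [257. 190.]
big_bearing 0.77 [ 0.724 -0.    -0.001] [259. 139.]
side (np.float64(428.57063297954954), 258.4441728870124, 198.02901016190694) [-0.14047665  0.79800743  0.78115515]
demag 0.89 [ 0.596 -0.207  0.   ] [277. 169.]
demag 0.53 [ 0.594 -0.257  0.043] [287. 153.]
plate 0.58 [ 0.591 -0.256  0.042] [288. 154.]
bearing 0.63 [ 0.595 -0.25   0.04 ] [286. 154.]
tongs 0.89 [ 0.323  0.
[... 424 characters left out ...]
21 -0.004  0.003] [209. 180.]
{'time': 1.0, 'joint_positions': array([-1.42513654e+00,  8.72031060e-02,  1.37066012e+00, -1.99968939e-05,
        1.68359947e+00, -1.03121866e-01]), 'qvel': array([ 0.00073656, -0.00230868,  0.00024497, -0.00109252,  0.00026063,
        0.00045413]), 'joint_torque': array([-1.63026325e-03, -3.40055573e+01, -3.02608502e+01,  7.15007144e-02,
        2.36681214e-02,  1.43201964e-05]), 'tool_pos': array([ 0.13540482, -0.53310659,  0.20552444]), 'ee_rot': array([3.14146544e+00, 3.31411215e-05, 2.48779397e-01]), 'wrist_force': array([ 0.77663437,  0.15701441, -0.12713436]), 'wrist_torque': array([-0.01189049, -0.01053116, -0.02913932]), 'width': 0.09373792064208007}
```

```bash
python3 - <<'E'
from h import *
t=cams.snapshot("top"); save(t,"topc.png",(110,110,380,310),2.9)
s=cams.snapshot("side"); save(s,"sidec.png",(130,110,400,310),2.9)
E
```

```text
(no output)
```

View pics/topc.png

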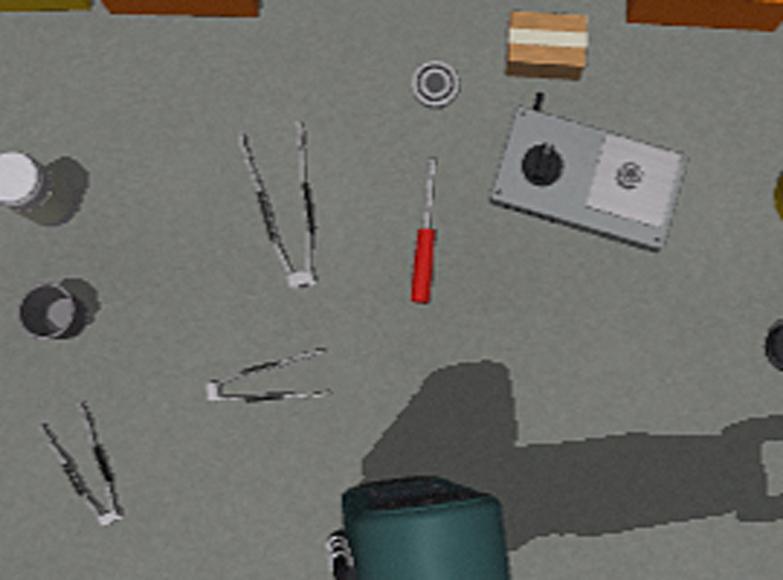

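View pics/sidec.png

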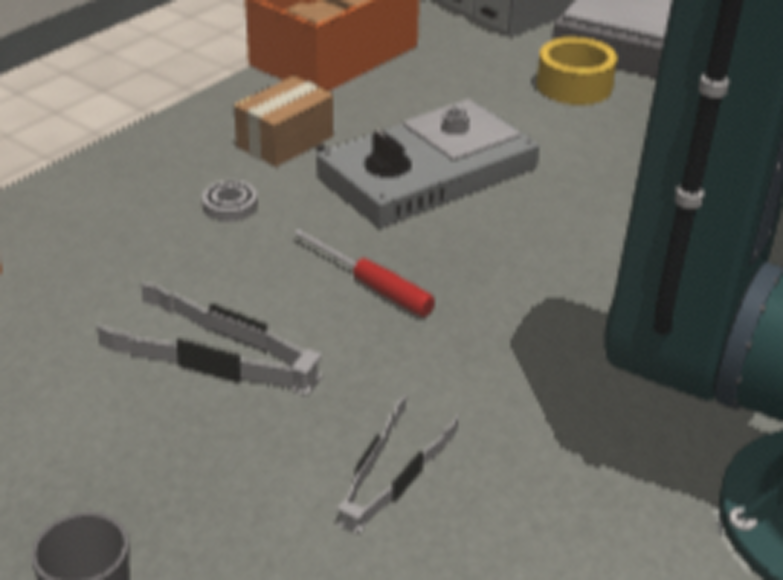

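The wanted tongs are the large pair in the middle: top crop hinge (300,280), tips (243,135) and (301,122). The switch knob is at (541,164) and the bearing at (630,176), on the plate. Next I measure the demag yaw, bearing and tongs more exactly.

```bash
python3 - <<'E'
from h import *
from scipy.optimize import least_squares
t=cams.snapshot("top"); s=cams.snapshot("side")
hs=cv2.cvtColor(t["pixels"],cv2.COLOR_RGB2HSV)
for n,lo,z in (("plate",185,.04),):
    g=cv2.cvtColor(t["pixels"],cv2.COLOR_RGB2GRAY); m=np.zeros_like(g); m[150:200,300:352]=(g[150:200,300:352]>lo)*255
    c=max(cv2.findContours(m,cv2.RETR_EXTERNAL,cv2.CHAIN_APPROX_NONE)[0],key=cv2.contourArea)
    P=np.array([back(t,*p[0],z)[:2] for p in c],np.float32); r=cv2.minAreaRect(P); print(n,r, g[170,305],g[155,345])
    a=np.radians(r[2]); a-=np.pi/2*round((a+.25)/(np.pi/2)); print("yaw",a)
    C=np.array(r[0]); Rm=np.array([[np.cos(a),-np.sin(a)],[np.sin(a),np.cos(a)]])
    org=C-Rm@[.01,-.055]; print("origin",org)
for c,im in (("top",t),("side",s)):
    for l in ["demag","plate","switch_grip","switch","bearing"]:
        for d in (models.find_in(im,l)[:1]): print(c,"find",l,round(d["p"],2),np.round(d["position"],3))
# tongs hand-picked pixels in top crop (scale 2.9, off 110)
px=lambda u,v:(u/2.9+110,v/2.9+110)
for n,u,v,z in (("hinge",301,280,.029),("tipL",243,135,.024),("tipR",301,123,.024),("slL",266,215,.032),("slR",309,208,.032),("knob",541,164,.06),("bear",630,176,.06)):
    print(n,np.round(back(t,*px(u,v),z),3))
E
```

```text
Traceback (most recent call last):
ValueError: max() iterable argument is empty
```

```bash
python3 - <<'E'
from h import *
t=cams.snapshot("top"); s=cams.snapshot("side")
g=cv2.cvtColor(t["pixels"],cv2.COLOR_RGB2GRAY); print(g[170,282:350:3],g[150:200:3,318])
thr=(int(g[164,316])+int(g[170,288]))//2
m=np.zeros_like(g); m[140:200,280:352]=(g[140:200,280:352]>thr)*255
c=max(cv2.findContours(m,cv2.RETR_EXTERNAL,cv2.CHAIN_APPROX_NONE)[0],key=cv2.contourArea)
P=np.array([back(t,*p[0],.04)[:2]*1000 for p in c],np.float32); r=cv2.minAreaRect(P); print(thr,r)
for c,im in (("top",t),("side",s)):
    for l in ["demag","plate","switch_grip","switch","bearing"]:
        for d in (models.find_in(im,l)[:1]): print(c,"find",l,round(d["p"],2),np.round(d["position"],3))
px=lambda u,v:(u/2.9+110,v/2.9+110)
for n,u,v,z in (("hinge",301,280,.029),("tipL",243,135,.024),("tipR",301,123,.024),("slL",266,215,.032),("slR",309,208,.032),("knob",541,164,.06),("bear",630,176,.06),
 ("pl1",601,135,.04),("pl2",685,155,.04),("pl3",663,228,.04),("pl4",585,208,.04),("b1",519,108,.036),("b2",658,245,.036),("b3",493,199,.036),("b4",687,153,.036)):
    print(n,np.round(back(t,*px(u,v),z),3))
E
```

```text
[138 136 139  24  11  41  40  96 140 138 140 150 165 172 103  77 140 165
 164 164 162 116 125] [117 118 137 146 163 164 161 167 168 168 171 126 135 140 120 118 119]
146 ((591.795654296875, -259.13909912109375), (101.71743774414062, 99.63023376464844), 74.42022705078125)
top find demag 0.6 [ 0.59  -0.199  0.033]
top find plate 0.67 [ 0.592 -0.202  0.039]
top find switch_grip 0.5 [ 0.607 -0.143  0.046]
top find switch 0.69 [ 0.609 -0.138  0.05 ]
side find demag 0.59 [ 0.572 -0.172  0.037]
side find plate 0.63 [ 0.579 -0.167  0.037]
side find switch_grip 0.55 [ 0.602 -0.135  0.053]
side find switch 0.54 [ 0.603 -0.13   0.051]
hinge [0.453 0.159 0.029]
tipL [0.642 0.244 0.024]
tipR [0.66  0.169 0.024]
slL [0.535 0.207 0.032]
slR [0.546 0.153 0.032]
knob [ 0.603 -0.141  0.06 ]
bear [ 0.59  -0.253  0.06 ]
pl1 [ 0.649 -0.219  0.04 ]
pl2 [ 0.625 -0.327  0.04 ]
pl3 [ 0.529 -0.297  0.04 ]
pl4 [ 0.552 -0.199  0.04 ]
b1 [ 0.683 -0.114  0.036]
b2 [ 0.507 -0.292  0.036]
b3 [ 0.562 -0.082  0.036]
b4 [ 0.628 -0.331  0.036]
```

Emit:
step_arm([
  [1,50,-24,0,-10],
  [1,100,-48,0,-20],
  [1,150,-72,0,-30],
  [1,200,-96,0,-40],
  [1,250,-119,0,-50],
  [1,300,-143,20,-60],
  [1,350,-167,30,-70],
  [1,400,-191,40,-80],
  [1,450,-215,50,-90],
  [1,500,-239,55,-100],
  [1,552,-264,55,-110],
  [1,552,-264,55,-120],
  [1,552,-264,55,-130],
  [1,552,-264,55,-140],
  [0.5,552,-264,55,-150],
  [0.5,552,-264,55,-150],
  [0.5,552,-264,55,-150],
])

```text
time: 3.92
tool_pos: [0.6054, -0.1413, 0.1504]
ee_rot: [-3.142, -0.0, 2.864]
wrist_force: [-0.8, 0.3, 0.6]
width: 0.0707
```

```bash
python3 - <<'E'
from h import *
o=robot.get_obs(); print(o["tool_pos"],o["ee_rot"],o["width"],o["joint_positions"])
s=cams.snapshot("side"); save(s,"side1.png",(200,70,360,220),4)
for l in ["switch_grip","bearing","plate"]:
    for d in models.pinpoint(s,l)[:2]: print(l,round(d["p"],2),np.round(d["position"],3))
E
```

```text
[ 0.60542148 -0.14129505  0.15041417] [-3.14155125e+00 -5.38067613e-05  2.86432738e+00] 0.0707082787267952 [-3.20422521e-01  2.62357908e-01  1.27749065e+00 -4.37067876e-05
  1.60179606e+00 -1.61395493e+00]
switch_grip 0.53 [ 0.61  -0.142  0.058]
bearing 0.39 [ 0.595 -0.25   0.04 ]
bearing 0.25 [ 0.767 -0.143 -0.003]
plate 0.89 [ 0.59  -0.258  0.04 ]
plate 0.44 [0.558 0.49  0.003]
```

View pics/side1.png

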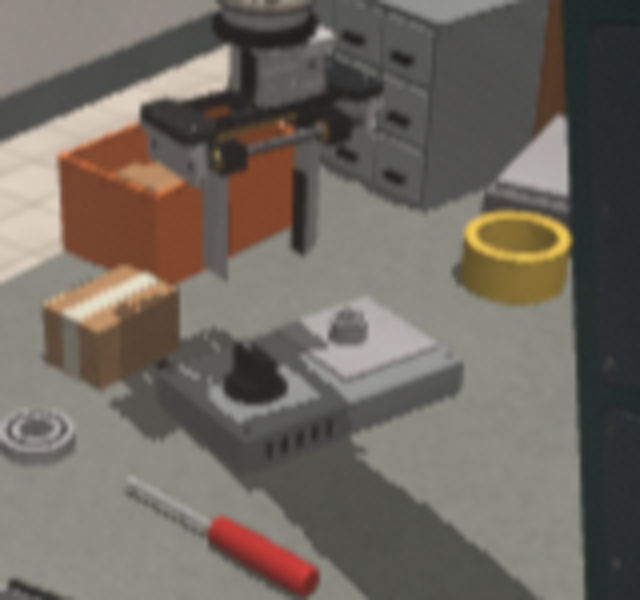

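Emit:
step_arm([
  [0.3,-2,0,40,-0.4],
  [0.1,-2,0,75,-0.4],
  [-0.1,-2,0,92,-0.4],
  [-0.3,-2,0,100,-0.4],
  [-0.5,-2,0,100,-0.4],
  [-0.6,-2,0,100,-0.4],
  [-0.65,-2,0,100,-0.4],
  [-0.7,-2,0,100,-0.4],
  [-0.75,-2,0,100,-0.4],
  [-0.75,-2,0,100,-0.4],
])

```text
time: 5.38
tool_pos: [0.6078, -0.1418, 0.0512]
ee_rot: [3.141, 0.001, 2.874]
wrist_force: [-0.8, 0.7, 3.5]
width: 0.0135
```

Emit:
step_arm([
  [-1,0,0,0,0],
  [-1,0,0,0,0],
  [-1,0,0,0,7],
  [-1,0,0,0,14],
  [-1,0,0,0,21],
  [-1,0,0,0,28],
  [-1,0,0,0,35],
  [-1,0,0,0,42],
  [-1,0,0,0,49],
  [-1,0,0,0,56],
  [-1,0,0,0,62],
  [-1,0,0,0,62],
])

```text
time: 6.88
tool_pos: [0.608, -0.1416, 0.0512]
ee_rot: [3.14, 0.0, 1.794]
wrist_force: [1.4, 1.9, 4.7]
width: 0.0136
```

```bash
python3 - <<'E'
from h import *
o=robot.get_obs(); print(o["wrist_force"],o["wrist_torque"],o["ee_rot"],o["width"])
E
```

```text
[1.41307605 1.85979203 4.65391387] [ 0.309125   -0.3213926   0.23433234] [3.13993460e+00 3.63076003e-04 1.79362648e+00] 0.013576026658086188
```

Emit:
step_arm([
  [-1,0,0,0,4],
  [-1,0,0,0,7],
  [-1,0,0,0,7],
])

```text
time: 7.25
tool_pos: [0.6081, -0.1416, 0.0512]
ee_rot: [3.14, 0.0, 1.672]
wrist_force: [1.1, 1.6, 5.3]
width: 0.014
```

```bash
python3 - <<'E'
from h import *
o=robot.get_obs(); print(o["wrist_force"],o["wrist_torque"],o["ee_rot"],o["width"])
E
```

```text
[1.09166828 1.64483779 5.33444483] [ 0.2572939  -0.24823492  0.1726444 ] [3.13977517e+00 1.04031892e-04 1.67184047e+00] 0.014012006954233014
```

Emit:
step_arm([
  [-1,0,0,0,4],
  [-1,0,0,0,6],
  [-1,0,0,0,6],
])

```text
time: 7.62
tool_pos: [0.6082, -0.1419, 0.0513]
ee_rot: [3.14, 0.001, 1.568]
wrist_force: [2.3, 1.2, 4.7]
width: 0.0146
```

```bash
python3 - <<'E'
from h import *
o=robot.get_obs(); print(o["wrist_force"],o["wrist_torque"],o["ee_rot"],o["width"])
s=cams.snapshot("side"); save(s,"side2.png",(230,110,310,180),8)
E
```

```text
[2.34170231 1.21391363 4.69743625] [ 0.20103587 -0.27999702  0.77234376] [3.13960125e+00 7.09139156e-04 1.56837421e+00] 0.0145621937485365
```

View pics/side2.png

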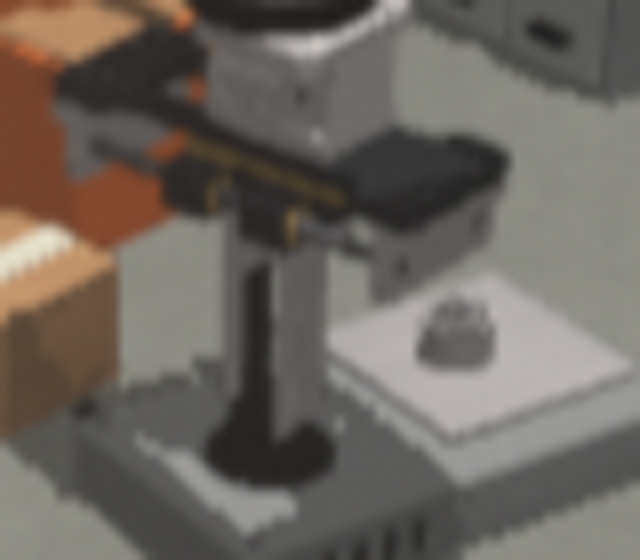

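The wrist moment jumped from 0.17 to 0.77 N m, well above the spring's maximum, so the switch is at its stop. The picture shows the fingers on the knob at about (280,400) and the bearing untouched on the plate at (455,335). Now I release it and watch it spring back.

Emit:
step_arm([
  [1,0,0,0,0],
  [1,0,0,0,0],
  [1,0,0,0,0],
  [1,0,0,0,0],
  [1,0,0,0,0],
  [1,0,0,0,0],
  [1,0,0,-50,0],
  [1,0,0,-100,0],
  [1,0,0,-150,0],
  [1,0,0,-150,0],
])

```text
time: 8.93
tool_pos: [0.6098, -0.1434, 0.2072]
ee_rot: [3.13, 0.005, 1.564]
wrist_force: [-0.4, -0.8, -0.1]
width: 0.0938
```

```bash
python3 - <<'E'
from h import *
o=robot.get_obs(); print(o["tool_pos"],o["ee_rot"],o["width"])
t=cams.snapshot("side"); save(t,"side3.png",(230,120,310,190),8)
for c in("top","side"):
  s=cams.snapshot(c)
  for l in ["tongs_grip","tongs_tips","tongs","bearing"]:
    for d in models.pinpoint(s,l):
        if l=="bearing" or .5<d["position"][0]<.7: print(c,l,round(d["p"],2),np.round(d["position"],3))
E
```

```text
[ 0.60981857 -0.14342546  0.20724752] [3.13027254 0.00477627 1.56391034] 0.0938321353932583
top tongs_grip 0.79 [0.543 0.186 0.016]
top tongs_tips 0.8 [0.64  0.212 0.017]
top tongs_tips 0.44 [ 0.593 -0.262  0.046]
top tongs 0.73 [0.545 0.186 0.002]
top tongs 0.23 [ 0.606 -0.145  0.056]
top bearing 0.49 [ 0.597 -0.252  0.042]
top bearing 0.42 [ 0.591 -0.261  0.045]
side tongs_grip 0.89 [0.543 0.183 0.012]
side tongs_tips 0.62 [0.64  0.212 0.01 ]
side tongs_tips 0.4 [ 0.595 -0.205  0.   ]
side tongs_tips 0.34 [ 0.608 -0.145  0.057]
side tongs 0.59 [0.544 0.183 0.003]
side bearing 0.52 [ 0.594 -0.249  0.04 ]
```

View pics/side3.png

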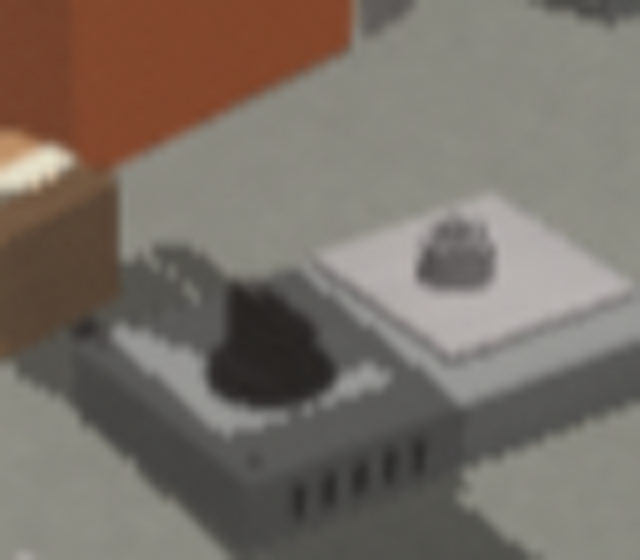

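The knob bar is back along the box's x axis and the bearing is still on the plate at (455,255). Next is the tongs.

Emit:
step_arm([
  [1,40,-8,0,9],
  [1,80,-17,0,18],
  [1,120,-25,0,27],
  [1,160,-33,0,36],
  [1,200,-42,0,45],
  [1,240,-50,20,54],
  [1,280,-59,40,63],
  [1,325,-68,60,72],
  [1,325,-68,80,75.3],
  [1,325,-68,80,75.3],
  [1,325,-68,80,75.3],
  [1,325,-68,80,75.3],
])

```text
time: 10.98
tool_pos: [0.5423, 0.1831, 0.1219]
ee_rot: [3.141, -0.002, 0.25]
wrist_force: [0.6, 0.6, -0.5]
width: 0.0937
```

```bash
python3 - <<'E'
from h import *
o=robot.get_obs(); print(o["tool_pos"],o["ee_rot"],o["width"])
s=cams.snapshot("side"); save(s,"side4.png",(150,130,270,240),6)
E
```

```text
[0.54225283 0.18312686 0.12185328] [ 3.14141098e+00 -2.38083354e-03  2.49903081e-01] 0.09372815774922924
```

View pics/side4.png

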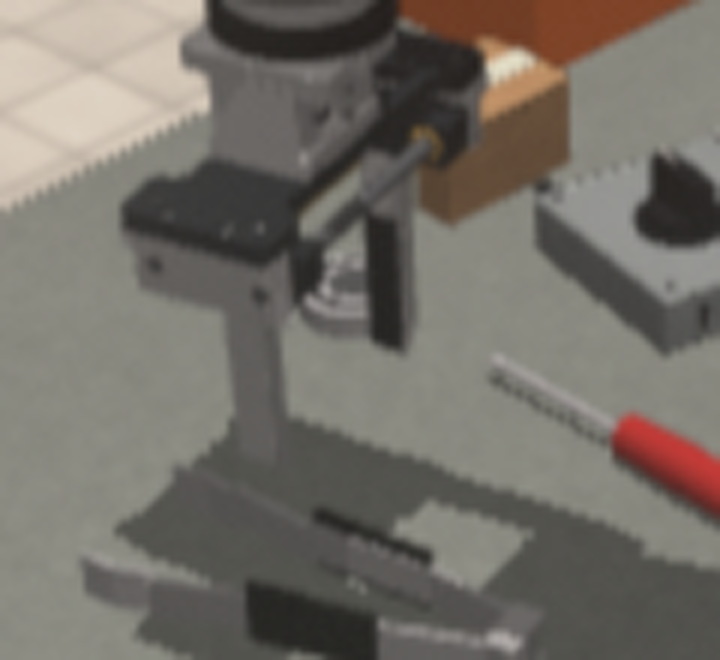

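The gripper hangs over the sleeves, with its right-hand finger at (390,340) and the sleeves at (310,620) and (370,540). I lower it and close a little.

Emit:
step_arm([
  [1,0,0,50,0],
  [1,0,0,90,0],
  [1,0,0,108,0],
  [1,0,0,116,0],
  [1,0,0,116,0],
  [0.7,0,0,116,0],
  [0.5,0,0,116,0],
  [0.35,0,0,116,0],
  [0.25,0,0,116,0],
  [0.1,0,0,116,0],
  [0.05,0,0,116,0],
  [0.05,0,0,116,0],
])

```text
time: 12.52
tool_pos: [0.5418, 0.1838, 0.0049]
ee_rot: [-3.141, -0.001, 0.251]
wrist_force: [1.1, 1.6, 1.8]
width: 0.0496
```

```bash
python3 - <<'E'
from h import *
o=robot.get_obs(); print(o["tool_pos"],o["wrist_force"],o["wrist_torque"],o["width"])
E
```

```text
[0.54180084 0.1838194  0.00486594] [1.10773954 1.58913079 1.82388534] [ 0.21489381 -0.13526628 -0.02997441] 0.049563555518375525
```

Emit:
step_arm([
  [0.12,0,0,0,0],
  [0.12,0,0,0,0],
  [0.12,0,0,-10,0],
  [0.12,0,0,-30,0],
  [0.12,0,0,-60,0],
  [0.12,0,0,-90,0],
  [0.12,0,0,-110,0],
  [0.12,0,0,-120,0],
  [0.12,0,0,-120,0],
  [0.12,0,0,-120,0],
])

```text
time: 13.78
tool_pos: [0.5405, 0.1834, 0.123]
ee_rot: [3.142, 0.003, 0.251]
wrist_force: [-0.0, 0.5, -1.4]
width: 0.0526
```

```bash
python3 - <<'E'
from h import *
o=robot.get_obs(); print(o["tool_pos"],o["ee_rot"],o["wrist_force"],o["wrist_torque"],o["width"])
for c in("top","side"):
  s=cams.snapshot(c)
  if c=="side": save(s,"side5.png",(120,90,280,220),5)
  for l in ["tongs_grip","tongs_tips","tongs"]:
    for d in models.pinpoint(s,l)[:3]: print(c,l,round(d["p"],2),np.round(d["position"],3))
E
```

```text
[0.54045617 0.18335422 0.12297915] [3.14153863e+00 2.72186063e-03 2.50541984e-01] [-0.04837101  0.47117496 -1.40109514] [0.0105117  0.01573452 0.05440655] 0.05264791276888028
top tongs_grip 0.49 [0.54  0.184 0.134]
top tongs_grip 0.45 [0.206 0.42  0.012]
top tongs_tips 0.51 [0.274 0.457 0.008]
top tongs 0.75 [0.21  0.421 0.001]
top tongs 0.61 [0.543 0.187 0.119]
side tongs_grip 0.76 [0.322 0.205 0.014]
side tongs_grip 0.73 [0.21  0.419 0.013]
side tongs_grip 0.58 [0.537 0.185 0.132]
side tongs_tips 0.9 [0.643 0.21  0.128]
side tongs_tips 0.88 [0.335 0.141 0.008]
side tongs_tips 0.79 [0.269 0.453 0.012]
side tongs 0.92 [0.543 0.182 0.121]
side tongs 0.88 [ 0.322  0.205 -0.002]
side tongs 0.82 [0.208 0.418 0.002]
```

View pics/side5.png

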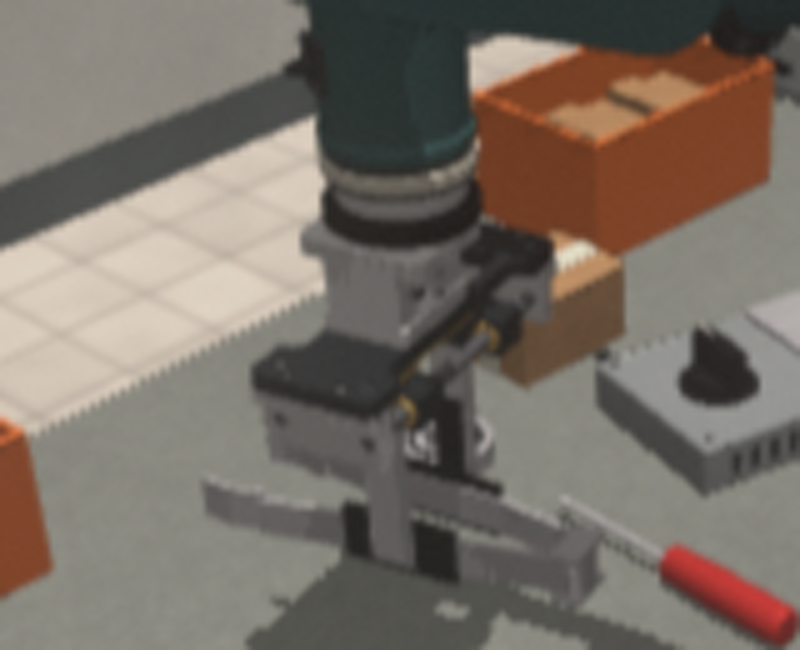

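Emit:
step_arm([
  [0.12,-6,15,0,1],
  [0.12,-16,43,0,3],
  [0.12,-29,76,0,6],
  [0.12,-42,110,0,9],
  [0.12,-55,145,0,12],
  [0.12,-68,180,0,15],
  [0.12,-81,214,0,18],
  [0.12,-95,250,0,21],
  [0.12,-108,286,0,24],
  [0.12,-120,317,0,27],
  [0.12,-131,345,0,29],
  [0.12,-139,366,0,31],
  [0.12,-143,377,0,31.5],
  [0.12,-144,381,0,31.5],
  [0.12,-144,381,0,31.5],
  [0.12,-144,381,0,31.5],
  [0.12,-144,381,0,31.5],
])

```text
time: 16.3
tool_pos: [0.4964, -0.2206, 0.1245]
ee_rot: [-3.142, -0.0, -0.298]
wrist_force: [-0.9, -0.2, -0.7]
width: 0.0532
```

```bash
python3 - <<'E'
from h import *
o=robot.get_obs(); print(o["tool_pos"],o["ee_rot"],o["wrist_force"],o["width"])
for c in("top","side"):
  s=cams.snapshot(c); save(s,c+"6.png",(270,130,370,230) if c=="top" else (230,70,330,170),4)
  for l in ["tongs_grip","tongs_tips","tongs","bearing"]:
    for d in models.pinpoint(s,l)[:5]:
      if d["position"][1]<0: print(c,l,round(d["p"],2),np.round(d["position"],3))
a,b=[cv2.imread(f"pics/{c}6.png") for c in("top","side")]; cv2.imwrite("pics/both6.png",np.hstack([a,b]))
E
```

```text
[ 0.496423   -0.22059371  0.12452344] [-3.14153633e+00 -6.97738575e-05 -2.98151496e-01] [-0.918901   -0.1777922  -0.73307684] 0.05318875163765128
top tongs_grip 0.65 [ 0.495 -0.22   0.138]
top tongs 0.68 [ 0.606 -0.145  0.057]
top tongs 0.56 [ 0.498 -0.222  0.122]
side tongs_grip 0.69 [ 0.594 -0.251  0.04 ]
side tongs_grip 0.64 [ 0.494 -0.22   0.135]
side tongs_tips 0.9 [ 0.593 -0.249  0.128]
side tongs 0.97 [ 0.494 -0.221  0.12 ]
side tongs 0.54 [ 0.58  -0.501 -0.   ]
side bearing 0.54 [ 0.596 -0.249  0.042]
side bearing 0.24 [ 0.594 -0.249  0.126]
```

View pics/both6.png

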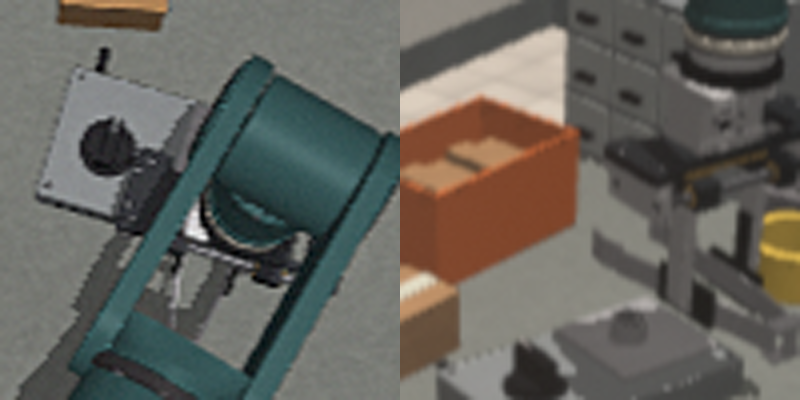

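The tongs are held level. The tips read (0.593, -0.249) and the bearing (0.595, -0.250). In the side half, the bearing is at (630,325) below the tips. I lower slowly.

Emit:
step_arm([
  [0.12,1,0,10,0],
  [0.12,2,0,25,0],
  [0.12,2,0,40,0],
  [0.12,2,0,52,0],
  [0.12,2,0,62,0],
  [0.12,2,0,70,0],
  [0.12,2,0,75,0],
  [0.12,2,0,75,0],
  [0.12,2,0,75,0],
])

```text
time: 17.92
tool_pos: [0.4985, -0.222, 0.05]
ee_rot: [3.141, -0.001, -0.299]
wrist_force: [1.0, 0.5, -1.5]
width: 0.0527
```

```bash
python3 - <<'E'
from h import *
o=robot.get_obs(); print(o["tool_pos"],o["ee_rot"],o["wrist_force"],o["wrist_torque"],o["width"])
s=cams.snapshot("side"); save(s,"side7.png",(250,110,340,180),8)
for l in ["tongs_tips","tongs","bearing"]:
    for d in models.pinpoint(s,l)[:5]:
      if d["position"][1]<0: print(l,round(d["p"],2),np.round(d["position"],3))
E
```

```text
[ 0.49851668 -0.22204458  0.05001089] [ 3.14125273e+00 -1.04628825e-03 -2.99226487e-01] [ 0.98375193  0.51877912 -1.54145698] [-0.03149091 -0.00813569  0.01208135] 0.052673250889092846
tongs_tips 0.85 [ 0.595 -0.248  0.054]
tongs 0.96 [ 0.5   -0.224  0.046]
bearing 0.65 [ 0.608 -0.146  0.057]
bearing 0.39 [ 0.593 -0.252  0.044]
```

View pics/side7.png

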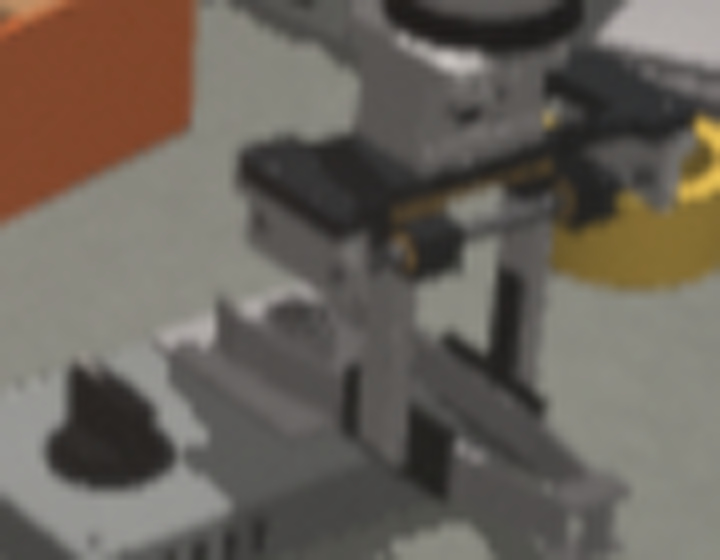

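The tips straddle the bearing, which shows behind the near jaw at (300,315), and there is no contact force. I lower 1.5 mm and close slowly.

Emit:
step_arm([
  [0.12,0,0,1.5,0],
  [0.05,0,0,1.5,0],
  [0,0,0,1.5,0],
  [-0.05,0,0,1.5,0],
  [-0.1,0,0,1.5,0],
  [-0.15,0,0,1.5,0],
  [-0.2,0,0,1.5,0],
  [-0.25,0,0,1.5,0],
  [-0.35,0,0,1.5,0],
  [-0.6,0,0,1.5,0],
  [-1,0,0,1.5,0],
  [-1,0,0,1.5,0],
  [-1,0,0,1.5,0],
])

```text
time: 19.75
tool_pos: [0.4982, -0.2218, 0.048]
ee_rot: [3.142, -0.0, -0.299]
wrist_force: [-0.1, -0.2, -1.5]
width: 0.0392
```

```bash
python3 - <<'E'
from h import *
o=robot.get_obs(); print(o["tool_pos"],o["ee_rot"],o["wrist_force"],o["wrist_torque"],o["width"])
E
```

```text
[ 0.49818067 -0.22183226  0.04798656] [ 3.14152893e+00 -5.61450658e-05 -2.99217022e-01] [-0.05753081 -0.16529823 -1.51546041] [ 0.10797826 -0.04670388  0.02392587] 0.03921398185747545
```

Opening is 39.2 mm, which is about 0.115 rad, so the jaws have closed on the bearing. Lift.

Emit:
step_arm([
  [-1,0,0,-3,0],
  [-1,0,0,-8,0],
  [-1,0,0,-16,0],
  [-1,0,0,-28,0],
  [-1,0,0,-44,0],
  [-1,0,0,-62,0],
  [-1,0,0,-82,0],
  [-1,0,0,-102,0],
  [-1,0,0,-120,0],
  [-1,0,0,-134,0],
  [-1,0,0,-143,0],
  [-1,0,0,-148,0],
  [-1,0,0,-150,0],
  [-1,0,0,-150,0],
  [-1,0,0,-150,0],
  [-1,0,0,-150,0],
  [-1,0,0,-150,0],
  [-1,0,0,-150,0],
])

```text
time: 22.0
tool_pos: [0.4982, -0.2218, 0.1979]
ee_rot: [3.142, 0.0, -0.299]
wrist_force: [-0.5, -0.1, -2.4]
width: 0.0395
```

```bash
python3 - <<'E'
from h import *
o=robot.get_obs(); print(o["tool_pos"],o["wrist_force"],o["width"])
s=cams.snapshot("side"); save(s,"side8.png",(220,50,340,180),4.5)
for l in ["tongs_tips","tongs","bearing","switch_grip","driver","big_bearing"]:
    for d in models.pinpoint(s,l)[:3]: print(l,round(d["p"],2),np.round(d["position"],3))
E
```

```text
[ 0.49817508 -0.22180485  0.19792891] [-0.49697366 -0.05381203 -2.435826  ] 0.03951570315624343
tongs_tips 0.98 [0.338 0.138 0.008]
tongs_tips 0.93 [ 0.593 -0.251  0.202]
tongs_tips 0.89 [0.272 0.452 0.012]
tongs 0.94 [ 0.325  0.199 -0.002]
tongs 0.8 [0.212 0.417 0.003]
tongs 0.61 [ 0.498 -0.226  0.195]
bearing 0.45 [ 0.594 -0.252  0.19 ]
switch_grip 0.41 [ 0.61  -0.146  0.058]
driver 0.72 [ 0.497 -0.221  0.207]
driver 0.5 [0.53  0.003 0.002]
driver 0.49 [ 0.766 -0.142  0.002]
big_bearing 0.7 [ 0.718 -0.004  0.   ]
```

View pics/side8.png

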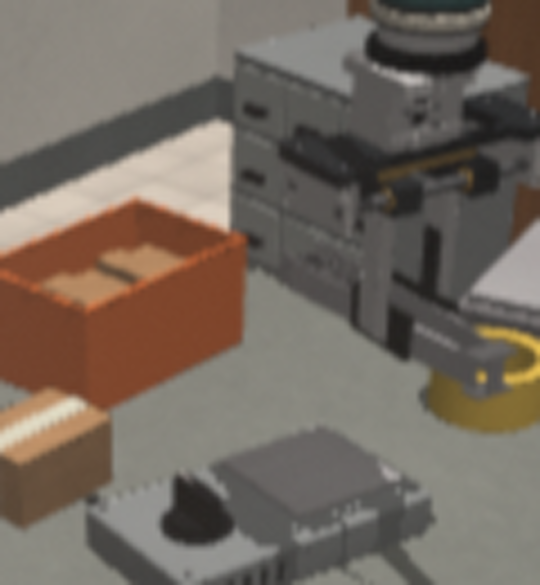

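The plate at (310,465) is now empty. The bearing is in the tips at z of about 0.19, and the wrist load rose by about 0.9 N, which fits 80 g. Steady, so I hand in.

```bash
python3 -c "
from bench import robot
print(robot.get_obs()['width']); print(robot.close_job())"
```

```text
0.03924196647316625
the job is handed in; nothing more can be done
None
```

The job is handed in, with the arm still holding the bearing up in the tongs, about 15 cm above the plate, 22 s on the robot's clock.

- **Switch:** I turned it clockwise until the wrist moment jumped from 0.17 to 0.77 N m, well above the spring's maximum, which I took as the stop. At about 69° of hand turn the moment had dipped and the opening grew slightly, so the pads slipped a little on the knob before the stop. After I let go, the picture showed the knob back at rest.
- **Bearing in the tongs:** The finger opening is 39.2 mm, or about 0.115 rad of closing, as expected for a 32 mm round. In the last picture the plate is empty. The network puts the bearing at z of about 0.19 at the tips, though only with p = 0.45, because the jaws hide most of it. The wrist load rose by about 0.9 N on lifting, which fits an 80 g bearing.
- **Everything else:** The gripper never touched the bearing. The driver and the large bearing still read at their starting places, to within the network's accuracy. I did not measure the other items again at the end.

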